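Build up the spindle-moulder tool stack

TASK

Set up the grooving tool on the upright spindle in the green stand: slide on, from the bottom up, the blue collar that sets the cutting height, the red cutter with its hub up, the steel guide bearing, the brass spacer that keeps the bearing's seal free, and last the black clamp cap over the spindle's end. Lower each part right down onto the one below, never letting it drop, so that they all sit flat and tight on each other, and leave the saw flange, hex key and tape measure where they lie.

Things in the scene. Friction and masses are not known exactly. Their poses are not given: they have to be found in the camera images.
- spindle_stand: Green round cast stand, foot 124 mm across and 14 mm high, fixed, with an upright bright steel spindle. Origin: on the spindle's axis at bench height, z up. The stack rests on a steel seat flange 48 mm across, its top 34 mm above the origin; from there the spindle rises 28 mm thick to 94 mm, then tapers to 18 mm at its top, 100 mm above the origin.
- blue_collar: Blue ring with a thin bright band round its middle, 54 mm outside, 31.5 mm bore right through, 16 mm high. Origin: centre of its underside; z up along its axis; lies flat. 0.16 kg.
- cutter: Red four-wing grooving cutter, lying flat, hub up. Hub 50 mm outside, 31.5 mm bore right through, its top 16 mm above the underside. Web (68 mm across) and four wings with bright tips (97 mm across) are 6 mm thick, at the bottom. Grasp the hub, above the wings. Origin: centre of the underside; z up along the axis. 0.3 kg.
- bearing: Bright steel ball-bearing guide ring with a black seal ring on its face, 62 mm outside, 31.5 mm bore right through, 14 mm high. Origin: centre of its underside; z up along its axis; lies flat. 0.2 kg.
- brass_spacer: Plain yellow brass ring, 50 mm outside, 31.5 mm bore right through, 12 mm high. Origin: centre of its underside; z up along its axis; lies flat. 0.12 kg.
- clamp_cap: Black clamp cap, open side down: flange 58 mm across, 5 mm high at the bottom; above it a round body 46 mm across up to 22 mm (grasp this), closed on top; bright socket screw head 20 mm across up to 28 mm. Bore from below 31.5 mm wide, 14 mm deep, goes over the spindle's top end. Origin: centre of the underside; z up. 0.2 kg.
- saw_flange: Grey turned metal flange, 70 mm across with a 44 mm boss, 17 mm high; belongs to the saw and not to this stack. Origin: centre of its underside. Stays where it lies.
- hex_key: Dark L-shaped hex key lying flat, 49 x 139 x 9 mm, long along its y. Origin: centre of its outline, at the underside. Stays where it lies.
- tape_measure: Black and yellow pocket tape measure, 68 x 94 x 49 mm, long along its y. Origin: centre of its outline, at the underside. Stays where it lies.

How it is judged:
At the end, for the whole second after the job is handed in: All five parts are on the spindle, right way up (within 0.08 rad), centred on its axis within 5 mm and at rest, with their undersides at these heights above the stand's origin, within 2.8 mm: blue collar 34 mm, cutter 50 mm, bearing 66 mm, brass spacer 80 mm, clamp cap 92 mm (z of blue_collar in the frame of spindle_stand between 0.0312 and 0.0368 m and horizontal distance between each of blue_collar, cutter, bearing, brass_spacer, clamp_cap and spindle_stand below 0.005 m and angle between each of blue_collar, cutter, bearing, brass_spacer, clamp_cap's own z axis and vertical below 0.08 rad and linear speed of each of blue_collar, cutter, bearing, brass_spacer, clamp_cap below 0.01 m/s and z of cutter in the frame of spindle_stand between 0.0472 and 0.0528 m and z of bearing in the frame of spindle_stand between 0.0632 and 0.0688 m and z of brass_spacer in the frame of spindle_stand between 0.0772 and 0.0828 m and z of clamp_cap in the frame of spindle_stand between 0.0892 and 0.0948 m); the robot touches nothing.
It fails at once if one of the five parts is let go high above its rest and falls (more than about 2 cm) ((contact force between the fingers and blue_collar below 0.02 N and linear speed of blue_collar above 0.65 m/s) or (contact force between the fingers and cutter below 0.02 N and linear speed of cutter above 0.65 m/s) or (contact force between the fingers and bearing below 0.02 N and linear speed of bearing above 0.65 m/s) or (contact force between the fingers and brass_spacer below 0.02 N and linear speed of brass_spacer above 0.65 m/s) or (contact force between the fingers and clamp_cap below 0.02 N and linear speed of clamp_cap above 0.65 m/s)).
It fails at once if one of the bystanders (saw flange, hex key, tape measure) is moved by more than 25 mm (distance of any of saw_flange, hex_key, tape_measure from where it was at the start of the episode above 0.025 m).
It also fails if it takes over 112 s, if anything falls off the work surface, if the arm or the gripper's body presses on something with over 40 N, if the wrist force passes 120 N, or if a joint passes its speed limit or range.

ROBOT

A 6-joint arm with a two-finger parallel gripper is mounted at the origin on a cart in front of the work surface, level with it; the furniture and walls round the work are solid. World frame = base frame: x ahead of the robot, y to its left, z up, the work surface at z = 0. Lengths are in m, angles in rad, forces in N, time in s.
With the tool pointing down it reaches from about 0.25 to 0.725 m from the base axis. Payload 4 kg.
Tool frame: the origin (TCP) lies between the finger pads; the fingertips stand 19 mm ahead of it and the grasp point (between the pads) is the TCP (tip_extent is the distance from the TCP to the fingertips, in m); z points along the fingers, y is the line along which they close (so a half turn about z gives the same grasp; the last joint's range is limited). The gripper opens to 85 mm and grips with 20 to 120 N. Pads are 22 mm wide; open, the fingers measure 114 mm over their backs; the gripper's body (76 mm by 85 mm) begins 54 mm behind the grasp point. The pads swing forward as they close: fully open they stand 13 mm farther back than shut.
Start: joints at [1.316, 0.241, 0.005, 1.335, 0, 1.571], TCP at [0.126, 0.484, 0.25] pointing down, gripper open.
Joint ranges: [-2.72, 2.72], [-1.05, 1.87], [-1.09, 1.28], [-1.99, 2.15], [-1.42, 1.44], [-3.14, 3.14]. Speed limits (rad/s): [2.79, 2.79, 3.14, 3.14, 3.14, 3.14].

INTERFACE

Orientations are given as a 3x3 rotation matrix whose columns are the frame's x, y, z axes.
In Python, from rig import get_state, get_image, sign_off, tip_extent gives the robot as it stands.
- The arm moves only by the tool apply_moves, never from a script. Its argument "plan" is one flat list of numbers, 6 for each row, row after row: the shift along the world's x, y, z in units of 0.05 m (1.0 is 0.05 m), then the turn, a rotation vector about the world's x, y, z in units of 6 degrees (1.0 is 6 degrees). In form: [dx, dy, dz, ax, ay, az, dx, dy, dz, ax, ay, az, ...]. A call has 1 to 10 rows; each row shifts and turns the commanded pose from where the row before left it; what a row does not reach is not made up. A row lasts 1/8 s, in which the tool goes at most 62.5 mm and 10.7 degrees, less where a joint would pass 70% of its speed; a pose out of reach is approached as far as the arm can. A call with a number of a shift or a turn outside -1 to 1 is refused whole. A call with a gripper value outside its range is refused whole. "jaw" is the closure, from -1 (fully open) to 1 (shut), set as the call begins (left out, the last holds). The fingers move at their own pace and stop on an object; "force" is the grip in N (left out, the last holds). Time passes only in rows, so rows that do not move let the fingers close. It gives the time, the measured TCP pose, the force, the opening and the grip force at its end, in the units of the state.
- get_state(): the state, without advancing time (a new reading comes with each control period).
- get_image(name): name is "scene" or "side" or "wrist"; returns a dict with "frame" (384x512x3 uint8, red, green, blue), "z_map" (384x512 float32, m along the optical axis (not along the pixel's ray), 0 where there is no reading), "mtx" (3x3 intrinsics, pixels), "xyz" and "rotation" of the camera in the world. Camera axes: x right, y down, z forward; pixel columns grow to the right and rows downward; lengths in m; the calibration is good to about 2 mm. A picture is of the moment at which its call begins.
- sign_off(): hands the job in; it is judged then, once.
The state is a dict: "time": time; "joints": joint angles; "qd": joint speeds; "joint_efforts": joint torques, N m; "position": TCP position; "orientation": TCP orientation; "force": force on the tool from outside, world axes, zero at the start; "ft_torque": the same for the moment, N m; "gripper_width": finger opening in m; "grip_force": force on a finger pad.
Only numpy, scipy, OpenCV 4.12 (cv2) and the standard library are available. Lean on these libraries where they do the work, as an engineer would, in place of code of your own. Each camera call takes 0.05 s, during which the arm holds its last target. There are 200 camera calls.

## Working session

There is one attempt and no reset: what is moved stays moved. The work goes in short steps, Python scripts to look and compute and a tool call to move; the robot and the scene stay as the last step left them, time stands still between calls to the robot, and variables do not carry over. Pictures are saved under pics/ and viewed, at most 14 in all, crops included, and the job is handed in when it is done.

Besides the shell and the picture viewer there is one more tool, called after "Call:" in YAML: its name, and indented under it one key for each argument. apply_moves: Moves the arm, as the interface text tells. Shifts and turns lie within -1 to 1; 1 stands for 0.05 m of shift or 6 degrees of turn. Its arguments: {"type":"object","properties":{"plan":{"type":"array"},"jaw":{"type":"number"},"force":{"type":"number"}},"required":["plan"]}

```bash
ls; mkdir -p pics; cat > h.py <<'E'
import numpy as np,cv2
from rig import get_state,get_image
def pts(d):
    z=d["z_map"];h,w=z.shape;u,v=np.meshgrid(np.arange(w),np.arange(h))
    K=np.array(d["mtx"]);c=np.stack([(u-K[0,2])/K[0,0]*z,(v-K[1,2])/K[1,1]*z,z],-1)
    return c@np.array(d["rotation"]).T+np.array(d["xyz"])
def save(d,n): cv2.imwrite(f"pics/{n}.png",cv2.cvtColor(d["frame"],cv2.COLOR_RGB2BGR))
E
python3 - <<'E'
from h import *
import pickle
D={}
for n in("scene","side","wrist"):
    d=get_image(n);D[n]=d;print(n,np.round(d["xyz"],3),np.round(d["rotation"],2).tolist())
pickle.dump(D,open("D.pkl","wb"))
a=[D[n]["frame"] for n in D]
for n in D: save(D[n],n)
s=get_state();print(s)
# combined picture
im=np.hstack([cv2.resize(a[0],(512,384)),])
E
```

```text
pics
scene [-0.041 -0.129  0.948] [[0.31, -0.81, 0.5], [-0.95, -0.27, 0.15], [0.01, -0.52, -0.85]]
side [0.486 1.118 0.607] [[-1.0, 0.03, 0.01], [0.01, 0.45, -0.89], [-0.03, -0.89, -0.45]]
wrist [0.056 0.501 0.373] [[0.25, 0.93, 0.28], [0.97, -0.24, -0.07], [-0.0, 0.29, -0.96]]
{'time': 0.15, 'joints': array([ 1.31600251e+00,  2.41236771e-01,  4.02169430e-03,  1.33518949e+00,
       -1.79976122e-05,  1.57080347e+00]), 'qd': array([ 0.0009795 , -0.00217909,  0.00221952, -0.00047883, -0.00012748,
       -0.0005777 ]), 'joint_efforts': array([ 5.71087712e-04, -3.72633612e+01,  2.52638483e+01,  1.23430492e-02,
        4.81770041e-05, -1.22389437e-05]), 'position': array([0.12591441, 0.48342062, 0.24961443]), 'orientation': array([[-9.67713491e-01,  2.52052471e-01, -3.87932335e-04],
       [ 2.52052768e-01,  9.67712233e-01, -1.56084939e-03],
       [-1.80090785e-05, -1.60823443e-03, -9.99998707e-01]]), 'force': array([-0.21406838,  0.05353659, -0.42862891]), 'ft_torque': array([-0.01063609, -0.04144447,  0.05628788]), 'grip_force': 0.0, 'gripper_width': 0.08507510890535094}
```

View pics/scene.png

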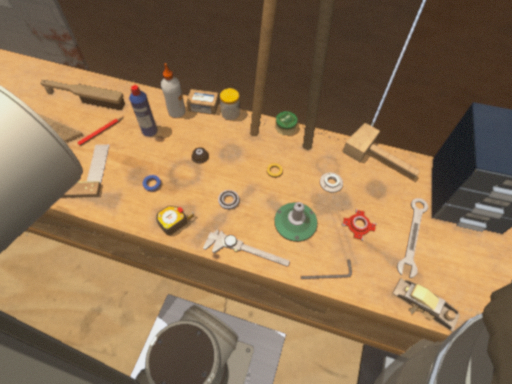

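View pics/side.png

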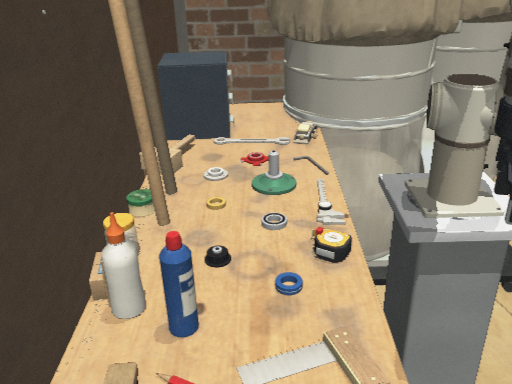

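The scene picture shows the blue collar at (152,183), cap (200,155), spacer (275,171), bearing (229,200), stand (296,220) and cutter (359,224). The saw flange is at (331,183), hex key (330,270) and tape (173,220). The side view shows the same parts, with two wooden poles behind the bench middle.

```bash
python3 - <<'E'
from h import *
import pickle
D=pickle.load(open("D.pkl","rb"))
P={n:pts(D[n]) for n in D}
seeds={"collar":(152,183),"cap":(200,155),"spacer":(275,171),"bearing":(229,200),"stand":(296,220),"cutter":(359,224),"sawfl":(331,183),"hex":(330,275),"tape":(173,220),"poleA":(256,130),"poleB":(308,145),"caliper":(232,241)}
pc={n:P[n][(D[n]["z_map"]>0)] for n in ("scene","side")}
for k,(u,v) in seeds.items():
    p=P["scene"][v-3:v+4,u-3:u+4].reshape(-1,3);c=np.median(p,0)[:2]
    for n in pc:
        cc=c.copy();R=.07 if k in("stand","tape","cutter","hex") else .045
        for it in range(3):
            q=pc[n][(np.hypot(*(pc[n][:,:2]-cc).T)<R)&(pc[n][:,2]>.006)]
            if len(q)<8: break
            zt=np.percentile(q[:,2],95)
            t=q
            (x,y),r=cv2.minEnclosingCircle(t[:,:2].astype(np.float32)); cc=np.array([x,y])
        if len(q)>=8:
            t=q[q[:,2]>zt-.005]; (x2,y2),r2=cv2.minEnclosingCircle(t[:,:2].astype(np.float32))
            print(k,n,len(q),"all",np.round([x,y,r],4),"top",np.round([x2,y2,r2,zt],4))
    b=pc["scene"][(np.hypot(*(pc["scene"][:,:2]-c).T)<.12)];print("   bench z",np.round(np.percentile(b[:,2],40),4))
E
```

```text
collar scene 184 all [0.4368 0.3453 0.0281] top [0.4374 0.3447 0.0277 0.0171]
collar side 409 all [0.4369 0.3462 0.0279] top [0.4373 0.3456 0.0275 0.0177]
   bench z -0.0023
cap scene 170 all [0.5835 0.2468 0.0262] top [0.5793 0.2473 0.0202 0.0276]
cap side 366 all [0.5824 0.2506 0.0281] top [0.5821 0.2491 0.0211 0.0289]
   bench z -0.0015
spacer scene 110 all [0.6023 0.0053 0.0251] top [0.6023 0.0053 0.0251 0.0132]
spacer side 151 all [0.6029 0.0062 0.0263] top [0.6029 0.0062 0.0263 0.0141]
   bench z -0.0013
bearing scene 243 all [0.4576 0.1048 0.0311] top [0.4576 0.1048 0.0311 0.0157]
bearing side 313 all [0.456  0.1046 0.0343] top [0.4591 0.1036 0.0335 0.0165]
   bench z -0.0019
stand scene 1316 all [ 0.4509 -0.1022  0.0625] top [ 0.4501 -0.1037  0.0139  0.0935]
stand side 1000 all [ 0.452  -0.1047  0.0657] top [ 0.4499 -0.1006  0.016   0.0923]
   bench z -0.0017
cutter scene 245 all [ 0.4999 -0.2785  0.046 ] top [ 0.5001 -0.2784  0.0249  0.0175]
cutter side 186 all [ 0.5028 -0.2677  0.0438] top [ 0.5012 -0.2791  0.0278  0.0181]
   bench z -0.0012
sawfl scene 236 all [ 0.6157 -0.
[... 339 characters left out ...]
 scene 666 all [0.3451 0.2216 0.0515] top [0.337  0.2296 0.0392 0.0425]
tape side 1038 all [0.3493 0.2235 0.0542] top [0.3384 0.2321 0.0397 0.0429]
   bench z -0.0045
poleA scene 1497 all [0.7326 0.0961 0.0358] top [0.7544 0.0873 0.0153 0.447 ]
poleA side 3266 all [0.7416 0.1039 0.0383] top [0.7602 0.088  0.0157 0.4907]
   bench z -0.0001
poleB scene 1819 all [ 0.7368 -0.053   0.0341] top [ 0.7583 -0.0438  0.0156  0.4707]
poleB side 2610 all [ 0.7429 -0.0499  0.0369] top [ 0.7599 -0.0382  0.0166  0.4777]
   bench z 0.0
caliper scene 346 all [0.3318 0.0458 0.045 ] top [0.3258 0.0611 0.0264 0.0217]
caliper side 231 all [0.3312 0.0464 0.0447] top [0.3331 0.0526 0.0196 0.0233]
   bench z -0.0042
```

Call:
apply_moves:
  plan: [0.89,-0.4,0,0,0,0,0.89,-0.4,0,0,0,0,0.89,-0.4,0,0,0,0,0.89,-0.4,0,0,0,0,0.89,-0.4,-0.4,0,0,0,0.89,-0.4,-0.8,0,0,0,0.88,-0.37,-0.8,0,0,0,0,0,-0.4,0,0,0,0,0,0,0,0,0,0,0,0,0,0,0]
  jaw: -1
  force: 40

```text
time: 1.4
position: [0.4366, 0.3461, 0.1315]
orientation: [[-0.968, 0.251, 0.001], [0.251, 0.968, 0.001], [-0.001, 0.001, -1.0]]
force: [0.8, -0.4, 0.1]
gripper_width: 0.0853
grip_force: 0.0
```

```bash
cat >> h.py <<'E'
def near(n,c,R,zlo,zhi,d=None):
    d=d or get_image(n);p=pts(d)[d["z_map"]>0]
    return p[(np.hypot(*(p[:,:2]-np.array(c)).T)<R)&(p[:,2]>zlo)&(p[:,2]<zhi)]
def circ(q):
    (x,y),r=cv2.minEnclosingCircle(q[:,:2].astype(np.float32)); return np.round([x,y,r],4)
E
python3 - <<'E'
from h import *
import rig
print(rig.tip_extent); s=get_state();print(s["joints"].round(3),s["position"].round(4),s["force"])
d=get_image("wrist");save(d,"w1");q=near("wrist",[.437,.345],.04,.008,.03,d);print(len(q),circ(q),np.percentile(q[:,2],[5,50,95]))
E
```

```text
0.019
[ 0.67   0.429 -0.046  1.095  0.     0.924] [0.4366 0.3461 0.1315] [ 0.82830664 -0.35893095  0.13438697]
2006 [0.4386 0.3445 0.0271] [0.01107801 0.01567025 0.01687019]
```

View pics/w1.png

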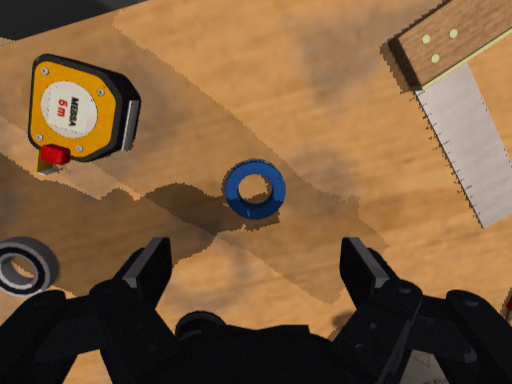

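The wrist view shows the collar at (255,189), with open fingertips at (165,245) and (345,245) and nothing in the way. Next I'll measure how far down the open tips reach.

```bash
python3 - <<'E'
from h import *
d=get_image("wrist");p=pts(d);z=d["z_map"]
for sl in ((slice(235,300),slice(130,180)),(slice(235,300),slice(335,390))):
    q=p[sl][(z[sl]>0)&(p[sl][...,2]>.05)];print(len(q),q[:,2].min(),q[q[:,2].argmin()])
d=get_image("side");q=near("side",[.4366,.346],.08,.05,.2,d);print(len(q),np.percentile(q[:,2],[0,1,5]))
q=near("scene",[.4366,.346],.08,.05,.2);print(len(q),np.percentile(q[:,2],[0,1,5]))
E
```

```text
2214 0.12495323753618973 [0.42892868 0.30309687 0.12495324]
2527 0.12565982758205976 [0.44635878 0.38766401 0.12565983]
618 [0.12629945 0.1274191  0.13111774]
301 [0.12644323 0.12829768 0.13248325]
```

Call:
apply_moves:
  plan: [0.02,-0.02,-0.75,0,0,0,0,0,-0.75,0,0,0,0,0,-0.5,0,0,0,0,0,-0.26,0,0,0,0,0,0,0,0,0]

```text
time: 2.22
position: [0.4372, 0.3446, 0.0175]
orientation: [[-0.968, 0.252, -0.001], [0.252, 0.968, -0.001], [0.001, -0.001, -1.0]]
force: [-1.3, -0.6, 0.1]
gripper_width: 0.0856
grip_force: 0.0
```

Call:
apply_moves:
  plan: [0,0,0,0,0,0,0,0,0,0,0,0,0,0,0,0,0,0,0,0,0,0,0,0,0,0,0,0,0,0,0,0,0,0,0,0]
  jaw: 1

```text
time: 2.98
position: [0.4386, 0.3452, 0.0195]
orientation: [[-0.968, 0.252, 0.002], [0.252, 0.968, 0.002], [-0.002, 0.002, -1.0]]
force: [-1.0, -0.4, 5.4]
gripper_width: 0.0519
grip_force: 41.5
```

```bash
python3 - <<'E'
from h import *
s=get_state();T=s["position"]
for n in("side","scene"):
    d=get_image(n);p=pts(d);f=d["frame"].astype(int)
    m=(d["z_map"]>0)&(p[...,2]>-.002)&(p[...,2]<.1)&(np.hypot(p[...,0]-T[0],p[...,1]-T[1])<.1)
    blue=m&(f[...,2]>f[...,0]+40);dark=m&(f.max(2)<70)&(p[...,2]>.003)
    print(n,blue.sum(),circ(p[blue]),np.percentile(p[blue][:,2],[2,98]),dark.sum(),np.percentile(p[dark][:,2],[0,2,5]) if dark.sum() else 0)
E
```

```text
side 151 [0.437  0.3472 0.0267] [0.00360674 0.01808443] 573 [0.01134684 0.01497112 0.01722773]
scene 27 [0.423  0.3522 0.018 ] [0.0107623  0.01824742] 46 [0.01105515 0.01326137 0.01430827]
```

Call:
apply_moves:
  plan: [0,0,0.3,0,0,0,0,0,0.9,0,0,0,0,0,1,0,0,0,0,-0.8,0.8,0,0,0,0,-1,0,0,0,0,0,-1,0,0,0,0,0,-1,0,0,0,0,0,-1,0,0,0,0,0,-1,0,0,0,0,0,0,0,0,0,0]

```text
time: 4.32
position: [0.4373, 0.0517, 0.1686]
orientation: [[-0.966, 0.258, 0.001], [0.258, 0.966, -0.0], [-0.001, -0.0, -1.0]]
force: [0.9, -0.1, -1.4]
gripper_width: 0.0514
grip_force: 42.7
```

```bash
python3 - <<'E'
from h import *
s=get_state();print(s["position"],s["gripper_width"],s["grip_force"],s["force"])
d=get_image("wrist");save(d,"w2")
p=pts(d);ok=d["z_map"]>0
for lo,hi,R in((.09,.105,.03),(.04,.09,.03),(.008,.02,.075)):
    q=near("wrist",[.4505,-.103],R,lo,hi,d);print(lo,len(q),circ(q) if len(q) else 0)
E
```

```text
[0.43729163 0.05168095 0.16863061] 0.05142164700702176 42.71456876769662 [ 0.9136913  -0.1109565  -1.42316253]
0.09 977 [ 0.4522 -0.1036  0.0141]
0.04 1251 [ 0.4517 -0.1032  0.0141]
0.008 5976 [ 0.4524 -0.1039  0.0622]
```

View pics/w2.png

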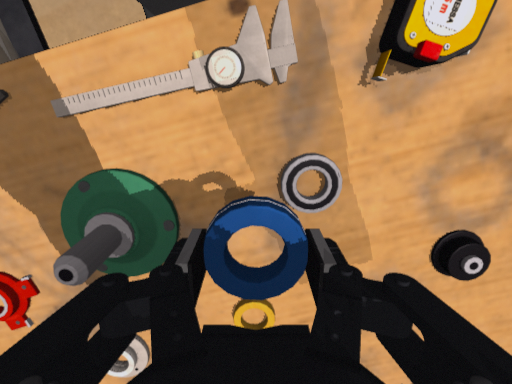

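The wrist view shows the collar level in the jaws at (256,247). The spindle tip is at (75,267), on the stand at (120,222).

```bash
cat >> h.py <<'E'
def held(lo,hi,R=.04,tol=.004):
    s=get_state();T=s["position"];d=get_image("wrist");p=pts(d);p=p[d["z_map"]>0]
    Rm=np.array(s["orientation"]);l=(p-T)@Rm   # tool frame
    q=l[(np.abs(l[:,1])<s["gripper_width"]/2-.001)&(np.abs(l[:,0])<R)&(-l[:,2]>lo)&(-l[:,2]<hi)]
    if len(q)<10: print("few",len(q));return
    zt=np.percentile(-q[:,2],90);t=q[-q[:,2]>zt-tol]
    print("T",T.round(4),"tool x range",np.percentile(t[:,0],[1,99]).round(4),"y",np.percentile(t[:,1],[1,99]).round(4),"top dz",round(zt,4),"circ",circ(t))
    h,e=np.histogram(-q[:,2],12);print(h,e.round(4))
E
python3 - <<'E'
from h import *
held(-.03,.02)
E
```

```text
T [0.4376 0.0532 0.1686] tool x range [-0.0251  0.0255] y [-0.0242  0.0248] top dz -0.0031 circ [-0.0005 -0.0002  0.0275]
[ 130  366  416  439 3469 1897   13    5    5   10   19   25] [-0.0202 -0.0168 -0.0135 -0.0102 -0.0069 -0.0036 -0.0002  0.0031  0.0064
  0.0097  0.013   0.0164  0.0197]
```

Call:
apply_moves:
  plan: [0.1,-0.9,0,0,0,0,0.1,-0.9,0,0,0,0,0.08,-0.9,0,0,0,0,0,-0.43,0,0,0,0,0,0,0,0,0,0,0,0,0,0,0,0,0,0,0,0,0,0]

```text
time: 5.3
position: [0.4517, -0.1006, 0.1677]
orientation: [[-0.968, 0.25, -0.0], [0.25, 0.968, 0.0], [0.0, 0.0, -1.0]]
force: [-0.8, 0.4, -1.0]
gripper_width: 0.0519
grip_force: 42.8
```

```bash
python3 - <<'E'
from h import *
s=get_state();print(s["position"],s["force"])
for n in("side","scene"):
    for lo,hi,R in((.008,.02,.075),):
        q=near(n,[.4515,-.1035],R,lo,hi);print(n,lo,len(q),circ(q))
d=get_image("side");p=pts(d);f=d["frame"].astype(int);b=(d["z_map"]>0)&(f[...,2]>f[...,0]+40)&(np.hypot(p[...,0]-.4515,p[...,1]+.1035)<.05)
print(p[b][:,2].min(),np.percentile(p[b][:,0],[1,99]))
E
```

```text
[ 0.45172202 -0.10062156  0.16772734] [-0.83020345  0.3979358  -1.00931247]
side 0.008 492 [ 0.4512 -0.1029  0.064 ]
scene 0.008 822 [ 0.4508 -0.103   0.0623]
0.1494261489599213 [0.42691649 0.47404307]
```

Call:
apply_moves:
  plan: [0,-0.054,-0.3,0,0,0,0,0,-0.4,0,0,0,0,0,-0.2,0,0,0,0,0,-0.2,0,0,0,0,0,-0.2,0,0,0,0,0,-0.2,0,0,0,0,0,0,0,0,0]

```text
time: 6.32
position: [0.4509, -0.1045, 0.0918]
orientation: [[-0.968, 0.252, -0.002], [0.252, 0.968, 0.0], [0.002, -0.0, -1.0]]
force: [-0.4, -0.4, -1.4]
gripper_width: 0.0514
grip_force: 42.8
```

Call:
apply_moves:
  plan: [0,0,-0.3,0,0,0,0,0,-0.3,0,0,0,0,0,-0.1,0,0,0,0,0,0,0,0,0,0,0,0,0,0,0]

```text
time: 6.95
position: [0.4522, -0.1048, 0.0583]
orientation: [[-0.968, 0.252, 0.001], [0.252, 0.968, -0.0], [-0.001, 0.0, -1.0]]
force: [0.6, 0.6, -2.3]
gripper_width: 0.052
grip_force: 42.8
```

Call:
apply_moves:
  plan: [0,0,-0.04,0,0,0,0,0,-0.04,0,0,0,0,0,0,0,0,0]

```text
time: 7.32
position: [0.4516, -0.1047, 0.0537]
orientation: [[-0.968, 0.252, 0.0], [0.252, 0.968, 0.0], [-0.0, 0.0, -1.0]]
force: [0.2, 0.1, -1.8]
gripper_width: 0.0517
grip_force: 42.9
```

Call:
apply_moves:
  plan: [0,0,-0.02,0,0,0,0,0,-0.02,0,0,0,0,0,0,0,0,0]

```text
time: 7.7
position: [0.4516, -0.1046, 0.0534]
orientation: [[-0.968, 0.252, 0.001], [0.252, 0.968, -0.0], [-0.001, 0.0, -1.0]]
force: [-5.2, 0.8, 14.5]
gripper_width: 0.0517
grip_force: 44.3
```

Call:
apply_moves:
  plan: [0,0,0,0,0,0,0,0,0,0,0,0,0,0,0,0,0,0,0,0,0.2,0,0,0,0,0,0.8,0,0,0,0,0,1,0,0,0,0,0,0.5,0,0,0,0,0,0,0,0,0]
  jaw: -1

```text
time: 8.7
position: [0.4534, -0.1051, 0.1794]
orientation: [[-0.968, 0.252, 0.006], [0.252, 0.968, -0.001], [-0.006, 0.0, -1.0]]
force: [-0.1, 0.5, -0.6]
gripper_width: 0.0853
grip_force: 0.0
```

Call:
apply_moves:
  plan: [0.3,-1,0,0,0,0,0.3,-1,0,0,0,0,0.3,-1,-0.3,0,0,0,0.1,-0.5,-0.3,0,0,0,0,0,0,0,0,0,0,0,0,0,0,0]

```text
time: 9.45
position: [0.5009, -0.2788, 0.1458]
orientation: [[-0.968, 0.252, -0.002], [0.252, 0.968, 0.002], [0.002, 0.001, -1.0]]
force: [0.1, 0.1, -0.4]
gripper_width: 0.0858
grip_force: 0.0
```

```bash
python3 - <<'E'
from h import *
print(get_state()["joints"].round(2))
d=get_image("wrist");save(d,"w3")
q=near("wrist",[.501,-.2785],.04,.012,.03,d);print("cutter hub",len(q),circ(q),np.percentile(q[:,2],90))
q=near("wrist",[.4515,-.1035],.04,.04,.07,d);print(len(q),circ(q) if len(q) else 0)
for n in("side","scene"):
    d=get_image(n);p=pts(d);f=d["frame"].astype(int);b=(d["z_map"]>0)&(f[...,2]>f[...,0]+40)&(np.hypot(p[...,0]-.4515,p[...,1]+.1035)<.05)
    print(n,b.sum(),circ(p[b]),np.percentile(p[b][:,2],[1,50,97]))
E
```

```text
[-0.51  0.45  0.03  1.15  0.   -0.25]
cutter hub 1368 [ 0.5021 -0.2807  0.0251] 0.016819206484419612
3871 [ 0.452  -0.1063  0.0274]
side 123 [ 0.4503 -0.0992  0.0265] [0.03546982 0.04824341 0.05283087]
scene 74 [ 0.4516 -0.1036  0.026 ] [0.04557757 0.04931163 0.05226492]
```

View pics/w3.png

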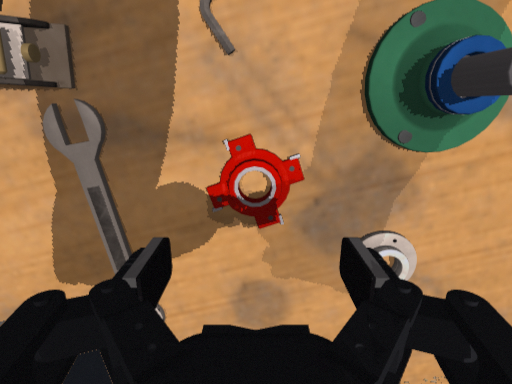

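The wrist view shows the cutter lying hub up at (257,185). The saw flange is at (395,258) and the collar is on the spindle at (475,75). I'll pre-close to about 55 mm and measure the tip reach there.

Call:
apply_moves:
  plan: [0,0,0,0,0,0,0,0,0,0,0,0,0,0,0,0,0,0,0,0,0,0,0,0]
  jaw: -0.3

```text
time: 10.1
position: [0.5016, -0.2796, 0.1468]
orientation: [[-0.968, 0.252, 0.0], [0.252, 0.968, -0.0], [-0.0, -0.0, -1.0]]
force: [-0.6, 0.1, 1.1]
gripper_width: 0.0556
grip_force: 0.0
```

```bash
python3 - <<'E'
from h import *
s=get_state();T=s["position"];print(T,s["gripper_width"])
for n in ("wrist","side","scene"):
    d=get_image(n);p=pts(d)[d["z_map"]>0];l=(p-T)@np.array(s["orientation"])
    q=l[(np.abs(l[:,0])<.014)&(np.abs(l[:,1])<.05)&(np.abs(l[:,2])<.04)]
    print(n,len(q),np.sort(q[:,2])[-8:].round(4) if len(q)>8 else 0)
E
```

```text
[ 0.5016293  -0.27959585  0.14677026] 0.0555843714958336
wrist 8078 [0.015  0.015  0.0151 0.0153 0.0153 0.0153 0.0153 0.0154]
side 200 [0.012  0.0122 0.0123 0.0123 0.0127 0.0141 0.0142 0.0143]
scene 190 [0.0098 0.0099 0.0106 0.0109 0.0116 0.0121 0.0145 0.0147]
```

Call:
apply_moves:
  plan: [0,-0.01,-0.8,0,0,0,0,0,-0.8,0,0,0,0,0,-0.6,0,0,0,0,0,-0.2,0,0,0,0,0,0,0,0,0,0,0,0,0,0,0]
  jaw: -0.5

```text
time: 11.0
position: [0.5028, -0.2808, 0.0282]
orientation: [[-0.968, 0.252, 0.002], [0.252, 0.968, -0.001], [-0.003, -0.001, -1.0]]
force: [0.5, -0.7, -0.9]
gripper_width: 0.0638
grip_force: 0.0
```

Call:
apply_moves:
  plan: [-0.01,0,-0.06,0,0,0,0,0,0,0,0,0,0,0,0,0,0,0]

```text
time: 11.38
position: [0.5012, -0.2802, 0.024]
orientation: [[-0.968, 0.252, 0.0], [0.252, 0.968, -0.0], [-0.0, -0.0, -1.0]]
force: [0.3, -0.5, -0.4]
gripper_width: 0.0642
grip_force: 0.0
```

Call:
apply_moves:
  plan: [0,0,0,0,0,0,0,0,0,0,0,0,0,0,0,0,0,0,0,0,0,0,0,0]
  jaw: 1

```text
time: 11.88
position: [0.5013, -0.28, 0.0245]
orientation: [[-0.968, 0.252, 0.001], [0.252, 0.968, 0.0], [-0.001, 0.001, -1.0]]
force: [-1.9, 0.9, 5.4]
gripper_width: 0.0482
grip_force: 40.4
```

Call:
apply_moves:
  plan: [0,0,0.2,0,0,0,0,0,0.8,0,0,0,0,0,1,0,0,0,0,0.4,0.9,0,0,0,-0.25,0.9,0,0,0,0,-0.25,0.9,0,0,0,0,-0.25,0.8,0,0,0,0,-0.25,0.52,0,0,0,0,0,0,0,0,0,0,0,0,0,0,0,0]

```text
time: 13.12
position: [0.4514, -0.1045, 0.1689]
orientation: [[-0.968, 0.252, 0.001], [0.252, 0.968, -0.001], [-0.001, -0.0, -1.0]]
force: [1.1, 0.0, -2.6]
gripper_width: 0.048
grip_force: 42.3
```

```bash
python3 - <<'E'
from h import *
held(-.03,.02,.03)
q=near("wrist",[.4515,-.1035],.07,.008,.02);print(len(q),circ(q))
E
```

```text
T [ 0.4514 -0.1045  0.1689] tool x range [-0.0239  0.023 ] y [-0.0225  0.0225] top dz -0.008 circ [-0.0009  0.0001  0.0257]
[ 135 2051  442  482 3819   20    0    3    1    1    6    6] [-0.0246 -0.0211 -0.0176 -0.014  -0.0105 -0.007  -0.0034  0.0001  0.0036
  0.0072  0.0107  0.0142  0.0178]
5018 [ 0.4523 -0.1043  0.0619]
```

Call:
apply_moves:
  plan: [0,0,-0.4,0,0,0,0,0,-0.4,0,0,0,0,0,-0.2,0,0,0,0,0,-0.2,0,0,0,0,0,-0.2,0,0,0,0,0,-0.2,0,0,0,0,0,0,0,0,0,0,0,0,0,0,0]

```text
time: 14.22
position: [0.4513, -0.1042, 0.0889]
orientation: [[-0.968, 0.252, 0.0], [0.252, 0.968, -0.0], [-0.0, 0.0, -1.0]]
force: [0.2, -1.1, -1.9]
gripper_width: 0.0479
grip_force: 42.3
```

Call:
apply_moves:
  plan: [0,0,-0.08,0,0,0,0,0,-0.06,0,0,0,0,0,-0.04,0,0,0,0,0,0,0,0,0]

```text
time: 14.72
position: [0.451, -0.1041, 0.0795]
orientation: [[-0.968, 0.252, -0.0], [0.252, 0.968, 0.0], [0.0, -0.0, -1.0]]
force: [0.7, -0.3, -2.2]
gripper_width: 0.0482
grip_force: 42.3
```

Call:
apply_moves:
  plan: [0,0,-0.04,0,0,0,0,0,-0.03,0,0,0,0,0,0,0,0,0]

```text
time: 15.1
position: [0.451, -0.1041, 0.076]
orientation: [[-0.968, 0.252, -0.0], [0.252, 0.968, 0.0], [0.0, -0.0, -1.0]]
force: [-0.4, -0.0, -1.9]
gripper_width: 0.0481
grip_force: 42.3
```

Call:
apply_moves:
  plan: [0,0,-0.02,0,0,0,0,0,-0.02,0,0,0,0,0,0,0,0,0]

```text
time: 15.48
position: [0.4512, -0.1042, 0.0745]
orientation: [[-0.968, 0.252, 0.0], [0.252, 0.968, -0.0], [-0.0, 0.0, -1.0]]
force: [-1.5, -0.7, 1.3]
gripper_width: 0.0481
grip_force: 42.6
```

Call:
apply_moves:
  plan: [0,0,-0.02,0,0,0,0,0,0,0,0,0]

```text
time: 15.72
position: [0.4512, -0.1042, 0.0744]
orientation: [[-0.968, 0.252, 0.001], [0.252, 0.968, -0.0], [-0.001, 0.0, -1.0]]
force: [-3.2, 0.3, 9.2]
gripper_width: 0.0484
grip_force: 43.4
```

Call:
apply_moves:
  plan: [0,0,0,0,0,0,0,0,0,0,0,0,0,0,0,0,0,0,0,0,0.2,0,0,0,0,0,0.7,0,0,0,0,0,0.8,0,0,0,0,0,0.4,0,0,0,0,0,0,0,0,0]
  jaw: -1

```text
time: 16.73
position: [0.4526, -0.1045, 0.1803]
orientation: [[-0.968, 0.252, 0.005], [0.252, 0.968, -0.001], [-0.005, 0.0, -1.0]]
force: [-0.0, -0.9, -0.4]
gripper_width: 0.0849
grip_force: 0.0
```

Call:
apply_moves:
  plan: [0,0.9,0,0,0,0,0,0.9,0,0,0,0,0,0.9,0,0,0,0,0.1,0.9,-0.3,0,0,0,0.05,0.56,-0.3,0,0,0,0,0,0,0,0,0,0,0,0,0,0,0]
  jaw: -0.7

```text
time: 17.6
position: [0.458, 0.1033, 0.1476]
orientation: [[-0.968, 0.252, -0.002], [0.252, 0.968, -0.001], [0.001, -0.001, -1.0]]
force: [-0.2, -0.7, -0.4]
gripper_width: 0.0727
grip_force: 0.0
```

```bash
python3 - <<'E'
from h import *
s=get_state();print(s["position"],s["gripper_width"])
d=get_image("wrist");save(d,"w4")
q=near("wrist",[.458,.1045],.045,.008,.03,d);print("bearing",len(q),circ(q),np.percentile(q[:,2],90))
for n in("side","scene"):
    d=get_image(n);p=pts(d);f=d["frame"].astype(int);b=(d["z_map"]>0)&(f[...,0]>f[...,1]+60)&(np.hypot(p[...,0]-.4515,p[...,1]+.1035)<.06)
    print(n,b.sum(),circ(p[b]),np.percentile(p[b][:,2],[1,10,50,97]))
E
```

```text
[0.45804472 0.10331401 0.14763112] 0.0726771561862137
bearing 2493 [0.459  0.1034 0.031 ] 0.014859039394407482
side 118 [ 0.449  -0.0996  0.0444] [0.05193987 0.05353228 0.05671027 0.0662244 ]
scene 303 [ 0.4577 -0.109   0.0502] [0.01088868 0.05316294 0.05597047 0.06624818]
```

View pics/w4.png

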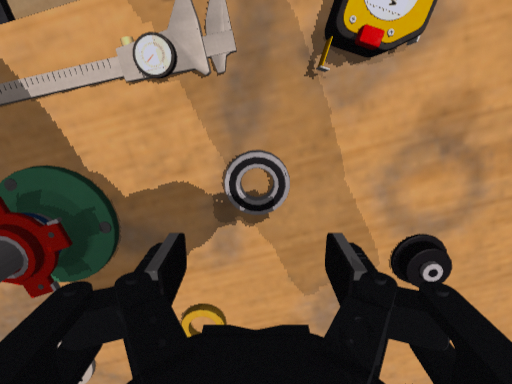

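The wrist view shows the bearing at (257,182), clear between the fingers. The cutter is on the stand at left and the cap at (422,262).

Call:
apply_moves:
  plan: [0.01,0.01,-0.8,0,0,0,0,0,-0.8,0,0,0,0,0,-0.6,0,0,0,0,0,-0.3,0,0,0,0,0,0,0,0,0,0,0,0,0,0,0]

```text
time: 18.5
position: [0.46, 0.104, 0.0241]
orientation: [[-0.967, 0.253, 0.002], [0.253, 0.967, 0.0], [-0.001, 0.001, -1.0]]
force: [0.2, 0.1, 0.0]
gripper_width: 0.0725
grip_force: 0.0
```

Call:
apply_moves:
  plan: [0,0,-0.05,0,0,0,0,0,0,0,0,0]

```text
time: 18.75
position: [0.4595, 0.1044, 0.0212]
orientation: [[-0.968, 0.252, 0.001], [0.252, 0.968, 0.0], [-0.001, 0.001, -1.0]]
force: [0.0, 0.1, 0.4]
gripper_width: 0.0724
grip_force: 0.0
```

Call:
apply_moves:
  plan: [0,0,0,0,0,0,0,0,0,0,0,0,0,0,0,0,0,0,0,0,0,0,0,0]
  jaw: 1

```text
time: 19.25
position: [0.4594, 0.1043, 0.0219]
orientation: [[-0.968, 0.252, 0.001], [0.252, 0.968, -0.0], [-0.001, -0.0, -1.0]]
force: [-2.3, -1.3, 8.7]
gripper_width: 0.0597
grip_force: 41.0
```

Call:
apply_moves:
  plan: [0,0,0.2,0,0,0,0,0,0.8,0,0,0,0,0,1,0,0,0,0,-0.4,0.9,0,0,0,0,-0.9,0,0,0,0,0,-0.9,0,0,0,0,-0.06,-0.9,0,0,0,0,-0.1,-0.8,0,0,0,0,0,-0.25,0,0,0,0,0,0,0,0,0,0]

```text
time: 20.5
position: [0.4511, -0.1034, 0.1658]
orientation: [[-0.967, 0.253, 0.0], [0.253, 0.967, 0.001], [0.0, 0.001, -1.0]]
force: [-0.3, -0.1, -2.3]
gripper_width: 0.0595
grip_force: 44.0
```

Call:
apply_moves:
  plan: [0,0,0,0,0,0,0,0,0,0,0,0]

```text
time: 20.75
position: [0.4512, -0.102, 0.1657]
orientation: [[-0.968, 0.25, -0.0], [0.25, 0.968, 0.0], [0.0, 0.0, -1.0]]
force: [0.0, -0.4, -1.3]
gripper_width: 0.0596
grip_force: 44.0
```

```bash
python3 - <<'E'
from h import *
held(-.03,.02,.04)
s=get_state();T=s["position"];d=get_image("side");p=pts(d)[d["z_map"]>0];q=p[(np.hypot(p[:,0]-T[0],p[:,1]-T[1])<.033)&(p[:,2]<T[2])&(p[:,2]>.11)]
print(len(q),np.percentile(q[:,2],[0,2,5]))
E
```

```text
T [ 0.4512 -0.102   0.1657] tool x range [-0.0282  0.0298] y [-0.0279  0.0284] top dz -0.0072 circ [ 0.0001 -0.0006  0.0314]
[ 200  384  419 3220 4341    5    8    6   11    9   11    8] [-0.0221 -0.0186 -0.0151 -0.0117 -0.0082 -0.0047 -0.0012  0.0023  0.0058
  0.0093  0.0127  0.0162  0.0197]
159 [0.14404549 0.14535362 0.14592061]
```

Call:
apply_moves:
  plan: [0,-0.045,-0.4,0,0,0,0,0,-0.3,0,0,0,0,0,-0.2,0,0,0,0,0,-0.2,0,0,0,0,0,-0.2,0,0,0,0,0,-0.1,0,0,0,0,0,0,0,0,0,0,0,0,0,0,0]

```text
time: 21.85
position: [0.4513, -0.1051, 0.0958]
orientation: [[-0.968, 0.252, 0.0], [0.252, 0.968, 0.001], [-0.0, 0.001, -1.0]]
force: [2.4, 1.9, -3.7]
gripper_width: 0.0591
grip_force: 43.9
```

Call:
apply_moves:
  plan: [0,0,-0.04,0,0,0,0,0,-0.02,0,0,0,0,0,0,0,0,0]

```text
time: 22.22
position: [0.4517, -0.1054, 0.093]
orientation: [[-0.968, 0.252, 0.001], [0.252, 0.968, -0.0], [-0.001, 0.0, -1.0]]
force: [2.0, 1.9, 0.0]
gripper_width: 0.0594
grip_force: 44.2
```

Call:
apply_moves:
  plan: [0,0.02,-0.04,0,0,0,0,0,-0.03,0,0,0,0,0,0,0,0,0]

```text
time: 22.6
position: [0.451, -0.1046, 0.089]
orientation: [[-0.968, 0.252, -0.0], [0.252, 0.968, -0.001], [0.0, -0.001, -1.0]]
force: [1.4, -0.3, -2.7]
gripper_width: 0.0593
grip_force: 44.1
```

Call:
apply_moves:
  plan: [0,0,-0.02,0,0,0,0,0,-0.02,0,0,0,0,0,0,0,0,0]

```text
time: 22.98
position: [0.451, -0.1046, 0.0879]
orientation: [[-0.968, 0.252, 0.0], [0.252, 0.968, -0.0], [-0.0, -0.0, -1.0]]
force: [-0.4, 1.1, 6.7]
gripper_width: 0.0595
grip_force: 44.8
```

Call:
apply_moves:
  plan: [0,0,0,0,0,0,0,0,0,0,0,0,0,0,0,0,0,0,0,0,0.2,0,0,0,0,0,0.7,0,0,0,0,0,0.8,0,0,0,0,0,0.3,0,0,0,0,0,0,0,0,0]
  jaw: -1

```text
time: 23.98
position: [0.4522, -0.1047, 0.1891]
orientation: [[-0.968, 0.252, 0.004], [0.252, 0.968, -0.001], [-0.004, 0.0, -1.0]]
force: [0.0, 0.9, 0.2]
gripper_width: 0.0854
grip_force: 0.0
```

Call:
apply_moves:
  plan: [0.6,0.45,0,0,0,0,0.6,0.45,0,0,0,0,0.6,0.45,0,0,0,0,0.6,0.45,-0.3,0,0,0,0.58,0.4,-0.4,0,0,0,0,0,0,0,0,0,0,0,0,0,0,0]
  jaw: -0.5

```text
time: 24.85
position: [0.5991, 0.0054, 0.1512]
orientation: [[-0.968, 0.252, -0.003], [0.252, 0.968, -0.0], [0.003, -0.001, -1.0]]
force: [0.5, -0.4, -0.1]
gripper_width: 0.064
grip_force: 0.0
```

```bash
python3 - <<'E'
from h import *
s=get_state();print(s["position"],s["gripper_width"])
d=get_image("wrist");save(d,"w5")
q=near("wrist",[.6025,.0057],.04,.007,.03,d);print("spacer",len(q),circ(q),np.percentile(q[:,2],90))
for n in("side","scene"):
    q=near(n,[.4515,-.1035],.045,.068,.09);print(n,len(q),circ(q),np.percentile(q[:,2],[5,50,95]))
E
```

```text
[0.59907005 0.00541355 0.15117972] 0.06403580768101061
spacer 1263 [0.6044 0.004  0.025 ] 0.012573248299165507
side 224 [ 0.4501 -0.1041  0.0331] [0.06940927 0.08003449 0.08754784]
scene 305 [ 0.4494 -0.1041  0.0317] [0.07217855 0.07900026 0.08177189]
```

View pics/w5.png

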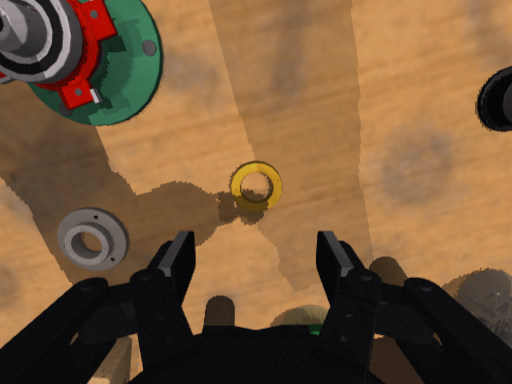

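The wrist view shows the spacer at (257,186). The bearing is seated on the cutter at top left, and the poles at (220,310) and (388,270) are clear of the fingers.

Call:
apply_moves:
  plan: [0.08,-0.01,-0.8,0,0,0,0,0,-0.8,0,0,0,0,0,-0.6,0,0,0,0,0,-0.3,0,0,0,0,0,0,0,0,0,0,0,0,0,0,0]

```text
time: 25.75
position: [0.6054, 0.0049, 0.0289]
orientation: [[-0.968, 0.252, 0.003], [0.252, 0.968, 0.0], [-0.003, 0.001, -1.0]]
force: [-0.0, 0.2, 0.4]
gripper_width: 0.064
grip_force: 0.0
```

Call:
apply_moves:
  plan: [0,0,-0.06,0,0,0,0,0,0,0,0,0,0,0,0,0,0,0]

```text
time: 26.12
position: [0.6043, 0.0051, 0.0245]
orientation: [[-0.968, 0.252, 0.001], [0.252, 0.968, -0.0], [-0.001, 0.0, -1.0]]
force: [0.1, 0.5, -0.3]
gripper_width: 0.0639
grip_force: 0.0
```

Call:
apply_moves:
  plan: [0,0,-0.08,0,0,0,0,0,0,0,0,0,0,0,0,0,0,0]

```text
time: 26.5
position: [0.604, 0.0051, 0.02]
orientation: [[-0.968, 0.252, -0.0], [0.252, 0.968, -0.0], [0.0, -0.0, -1.0]]
force: [0.2, -0.3, -0.1]
gripper_width: 0.0641
grip_force: 0.0
```

Call:
apply_moves:
  plan: [0,0,0,0,0,0,0,0,0,0,0,0,0,0,0,0,0,0,0,0,0,0,0,0]
  jaw: 1

```text
time: 27.0
position: [0.6044, 0.005, 0.0207]
orientation: [[-0.968, 0.252, 0.001], [0.252, 0.968, -0.0], [-0.001, 0.0, -1.0]]
force: [-0.6, -0.8, 3.3]
gripper_width: 0.0474
grip_force: 41.5
```

Call:
apply_moves:
  plan: [0,0,0.2,0,0,0,0,0,0.9,0,0,0,0,0,1,0,0,0,-0.4,-0.2,0.9,0,0,0,-0.75,-0.5,0,0,0,0,-0.75,-0.6,0,0,0,0,-0.75,-0.6,0,0,0,0,-0.41,-0.28,0,0,0,0,0,0,0,0,0,0,0,0,0,0,0,0]

```text
time: 28.25
position: [0.4518, -0.1037, 0.1705]
orientation: [[-0.968, 0.252, 0.001], [0.252, 0.968, 0.0], [-0.001, 0.0, -1.0]]
force: [-0.6, -0.1, -1.8]
gripper_width: 0.0473
grip_force: 41.8
```

```bash
python3 - <<'E'
from h import *
held(-.03,.02,.03)
E
```

```text
T [ 0.4518 -0.1037  0.1705] tool x range [-0.0237  0.0234] y [-0.0222  0.022 ] top dz -0.0082 circ [-0.0006 -0.0001  0.0253]
[ 149  385  385 3646  147    0    0    0    0    0    2    1] [-0.0209 -0.0176 -0.0144 -0.0111 -0.0078 -0.0046 -0.0013  0.0019  0.0052
  0.0085  0.0117  0.015   0.0182]
```

Call:
apply_moves:
  plan: [-0.01,-0.012,-0.4,0,0,0,0,0,-0.3,0,0,0,0,0,-0.2,0,0,0,0,0,-0.15,0,0,0,0,0,-0.1,0,0,0,0,0,0,0,0,0,0,0,0,0,0,0]

```text
time: 29.18
position: [0.4509, -0.1046, 0.1131]
orientation: [[-0.968, 0.252, 0.001], [0.252, 0.968, -0.0], [-0.001, -0.0, -1.0]]
force: [0.1, 0.3, -0.6]
gripper_width: 0.0476
grip_force: 41.8
```

Call:
apply_moves:
  plan: [0,0,-0.08,0,0,0,0,0,-0.06,0,0,0,0,0,0,0,0,0]

```text
time: 29.55
position: [0.4503, -0.1045, 0.1054]
orientation: [[-0.968, 0.252, -0.001], [0.252, 0.968, 0.0], [0.001, -0.0, -1.0]]
force: [-0.7, 0.2, -1.9]
gripper_width: 0.0479
grip_force: 41.8
```

Call:
apply_moves:
  plan: [0.01,0,-0.04,0,0,0,0,0,-0.03,0,0,0,0,0,0,0,0,0]

```text
time: 29.92
position: [0.451, -0.1045, 0.102]
orientation: [[-0.968, 0.252, -0.0], [0.252, 0.968, 0.0], [0.0, -0.0, -1.0]]
force: [-0.6, -0.4, -1.6]
gripper_width: 0.0476
grip_force: 41.8
```

Call:
apply_moves:
  plan: [0,0,-0.02,0,0,0,0,0,-0.02,0,0,0,0,0,0,0,0,0]

```text
time: 30.3
position: [0.4512, -0.1045, 0.1006]
orientation: [[-0.968, 0.252, 0.0], [0.252, 0.968, -0.0], [-0.0, -0.0, -1.0]]
force: [-1.0, -0.5, 2.8]
gripper_width: 0.0473
grip_force: 42.2
```

Call:
apply_moves:
  plan: [0,0,-0.02,0,0,0,0,0,0,0,0,0]

```text
time: 30.55
position: [0.4512, -0.1045, 0.1005]
orientation: [[-0.968, 0.252, 0.001], [0.252, 0.968, -0.0], [-0.001, -0.0, -1.0]]
force: [-3.9, 1.1, 10.2]
gripper_width: 0.0477
grip_force: 42.9
```

Call:
apply_moves:
  plan: [0,0,0,0,0,0,0,0,0,0,0,0,0,0,0,0,0,0,0,0,0.2,0,0,0,0,0,0.7,0,0,0,0,0,0.7,0,0,0,0,0,0,0,0,0]
  jaw: -1

```text
time: 31.42
position: [0.4535, -0.1051, 0.1826]
orientation: [[-0.968, 0.252, 0.007], [0.252, 0.968, -0.002], [-0.007, 0.0, -1.0]]
force: [0.6, -0.8, -0.7]
gripper_width: 0.0854
grip_force: 0.0
```

Call:
apply_moves:
  plan: [0.33,0.89,0,0,0,0,0.33,0.89,0,0,0,0,0.33,0.89,0,0,0,0,0.33,0.89,0,0,0,0,0.33,0.89,0,0,0,0,0.33,0.89,0,0,0,0,0.33,0.89,-0.3,0,0,0,0.32,0.83,-0.3,0,0,0,0,0,0,0,0,0,0,0,0,0,0,0]
  jaw: -0.5

```text
time: 32.67
position: [0.5819, 0.248, 0.1483]
orientation: [[-0.968, 0.252, -0.002], [0.252, 0.968, -0.001], [0.002, -0.002, -1.0]]
force: [-0.4, 0.5, -0.4]
gripper_width: 0.0639
grip_force: 0.0
```

```bash
python3 - <<'E'
from h import *
s=get_state();print(s["position"],s["gripper_width"])
d=get_image("wrist");save(d,"w6")
for lo,hi in((.002,.008),(.014,.0245),(.025,.033),(.002,.033)):
    q=near("wrist",[.583,.249],.04,lo,hi,d);print("cap",lo,len(q),circ(q),np.percentile(q[:,2],90))
for n in("side","scene"):
    q=near(n,[.4515,-.1035],.027,.082,.095);print(n,len(q),circ(q),np.percentile(q[:,2],[5,50,95]))
E
```

```text
[0.58191374 0.24802993 0.14831831] 0.06386558639853779
cap 0.002 701 [0.5826 0.2454 0.0307] 0.005682524227929531
cap 0.014 1531 [0.5838 0.247  0.0229] 0.022670232803231466
cap 0.025 376 [0.5838 0.2468 0.0101] 0.02868407138929789
cap 0.002 2663 [0.5826 0.2454 0.0307] 0.027526245881995117
side 132 [ 0.451  -0.1036  0.0264] [0.08364031 0.09090524 0.09448456]
scene 193 [ 0.4505 -0.1036  0.0253] [0.08584289 0.09064483 0.09361454]
```

View pics/w6.png

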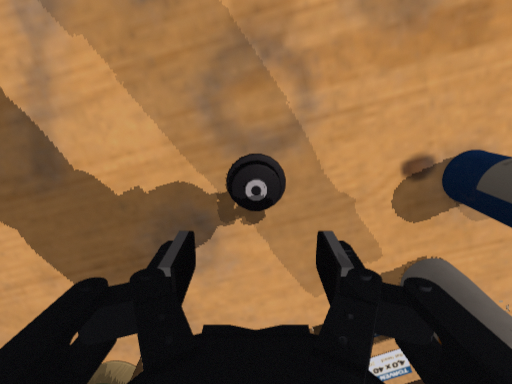

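The wrist view shows the cap, open side down, at (256,183). The blue bottle at (480,185) is well clear.

Call:
apply_moves:
  plan: [0.03,-0.015,-0.8,0,0,0,0,0,-0.8,0,0,0,0,0,-0.6,0,0,0,0,0,-0.15,0,0,0,0,0,0,0,0,0,0,0,0,0,0,0]

```text
time: 33.58
position: [0.5855, 0.2481, 0.0338]
orientation: [[-0.968, 0.252, 0.003], [0.252, 0.968, 0.001], [-0.003, 0.002, -1.0]]
force: [-0.3, 0.1, 0.1]
gripper_width: 0.064
grip_force: 0.0
```

Call:
apply_moves:
  plan: [0,0,0,0,0,0,0,0,0,0,0,0]

```text
time: 33.83
position: [0.5846, 0.248, 0.0326]
orientation: [[-0.968, 0.252, 0.001], [0.252, 0.968, 0.001], [-0.001, 0.001, -1.0]]
force: [0.0, 0.3, 0.2]
gripper_width: 0.0644
grip_force: 0.0
```

Call:
apply_moves:
  plan: [-0.01,0,-0.13,0,0,0,0,0,0,0,0,0,0,0,0,0,0,0]

```text
time: 34.2
position: [0.5834, 0.2477, 0.0249]
orientation: [[-0.968, 0.252, -0.001], [0.252, 0.968, -0.0], [0.001, -0.0, -1.0]]
force: [-0.5, -0.3, -0.6]
gripper_width: 0.0642
grip_force: 0.0
```

Call:
apply_moves:
  plan: [0,0,0,0,0,0,0,0,0,0,0,0,0,0,0,0,0,0,0,0,0,0,0,0]
  jaw: 1

```text
time: 34.7
position: [0.5839, 0.2478, 0.0256]
orientation: [[-0.968, 0.252, 0.001], [0.252, 0.968, 0.0], [-0.001, 0.0, -1.0]]
force: [-0.0, -0.2, 2.3]
gripper_width: 0.0442
grip_force: 41.4
```

Call:
apply_moves:
  plan: [0,0,0.2,0,0,0,0,0,0.9,0,0,0,0,0,1,0,0,0,-0.25,-0.7,0.9,0,0,0,-0.33,-0.9,0,0,0,0,-0.33,-0.9,0,0,0,0,-0.33,-0.9,0,0,0,0,-0.33,-0.9,0,0,0,0,-0.33,-0.9,0,0,0,0,-0.33,-0.9,0,0,0,0]

```text
time: 35.95
position: [0.4711, -0.0585, 0.1753]
orientation: [[-0.968, 0.252, -0.0], [0.252, 0.968, 0.0], [0.0, 0.0, -1.0]]
force: [0.8, -0.3, -2.6]
gripper_width: 0.0445
grip_force: 41.8
```

Call:
apply_moves:
  plan: [-0.33,-0.73,0,0,0,0,-0.09,-0.2,0,0,0,0,0,0,0,0,0,0,0,0,0,0,0,0]

```text
time: 36.45
position: [0.4516, -0.1029, 0.1752]
orientation: [[-0.968, 0.251, 0.0], [0.251, 0.968, 0.0], [-0.0, 0.001, -1.0]]
force: [0.5, -0.4, -2.0]
gripper_width: 0.0443
grip_force: 41.8
```

```bash
python3 - <<'E'
from h import *
held(-.03,.02,.03)
E
```

```text
T [ 0.4516 -0.1029  0.1752] tool x range [-0.0097  0.0092] y [-0.01   0.021] top dz 0.0022 circ [0.0019 0.0076 0.0185]
[ 170 1062  160  175  203 2816 1728 1204    9    2    4    7] [-0.0253 -0.0216 -0.018  -0.0144 -0.0107 -0.0071 -0.0035  0.0002  0.0038
  0.0074  0.011   0.0147  0.0183]
```

Call:
apply_moves:
  plan: [-0.008,-0.03,-0.4,0,0,0,0,0,-0.3,0,0,0,0,0,-0.15,0,0,0,0,0,-0.1,0,0,0,0,0,0,0,0,0,0,0,0,0,0,0]

```text
time: 37.25
position: [0.4512, -0.1053, 0.1282]
orientation: [[-0.968, 0.252, 0.001], [0.252, 0.968, -0.0], [-0.001, -0.0, -1.0]]
force: [-0.3, 0.6, -2.0]
gripper_width: 0.0443
grip_force: 41.8
```

Call:
apply_moves:
  plan: [0,0,-0.08,0,0,0,0,0,0,0,0,0,0,0,0,0,0,0]

```text
time: 37.62
position: [0.4507, -0.1053, 0.1237]
orientation: [[-0.968, 0.252, -0.0], [0.252, 0.968, 0.0], [0.0, 0.0, -1.0]]
force: [0.1, 0.3, -2.0]
gripper_width: 0.0442
grip_force: 41.8
```

Call:
apply_moves:
  plan: [0.01,0.018,-0.06,0,0,0,0,0,-0.03,0,0,0,0,0,0,0,0,0]

```text
time: 38.0
position: [0.451, -0.1043, 0.119]
orientation: [[-0.968, 0.252, -0.0], [0.252, 0.968, 0.0], [0.001, 0.0, -1.0]]
force: [0.3, 0.6, -2.2]
gripper_width: 0.0442
grip_force: 41.8
```

Call:
apply_moves:
  plan: [0,0,-0.02,0,0,0,0,0,-0.02,0,0,0,0,0,0,0,0,0]

```text
time: 38.38
position: [0.4513, -0.1044, 0.1175]
orientation: [[-0.968, 0.252, 0.0], [0.252, 0.968, -0.0], [-0.0, -0.0, -1.0]]
force: [-0.9, 0.3, 1.3]
gripper_width: 0.0443
grip_force: 42.1
```

Call:
apply_moves:
  plan: [0,0,-0.02,0,0,0,0,0,0,0,0,0]

```text
time: 38.62
position: [0.4514, -0.1045, 0.1174]
orientation: [[-0.968, 0.252, 0.001], [0.252, 0.968, -0.0], [-0.001, -0.0, -1.0]]
force: [-3.5, 0.4, 7.8]
gripper_width: 0.0444
grip_force: 42.9
```

Call:
apply_moves:
  plan: [0,0,0,0,0,0,0,0,0,0,0,0,0,0,0,0,0,0,0,0,0.2,0,0,0,0,0,0.7,0,0,0,0,0,0.7,0,0,0,0,0.8,0.3,0,0,0,0,1,0,0,0,0,0,1,0,0,0,0,0,0,0,0,0,0]
  jaw: -1

```text
time: 39.88
position: [0.4513, 0.0384, 0.2119]
orientation: [[-0.969, 0.247, 0.001], [0.247, 0.969, 0.001], [-0.001, 0.001, -1.0]]
force: [-0.2, 0.0, -0.4]
gripper_width: 0.0852
grip_force: 0.0
```

```bash
python3 - <<'E'
from h import *
for n in("side","scene"):
    d=get_image(n)
    for lo,hi in((.016,.033),(.036,.049),(.0575,.065),(.068,.079),(.082,.091),(.0985,.113),(.1155,.13)):
        q=near(n,[.4515,-.1038],.05,lo,hi,d);print(n,lo,len(q),circ(q) if len(q) else 0,q[:,2].max().round(4) if len(q) else 0)
    f=d["frame"];K=d["mtx"];c=np.array(d["rotation"]).T@(np.array([.4515,-.1038,.07])-d["xyz"]);u,v=(K@c/c[2])[:2].astype(int)
    save({"frame":cv2.resize(f[max(v-40,0):v+40,u-50:u+50],(400,320),interpolation=cv2.INTER_CUBIC)},"end_"+n)
a=np.hstack([cv2.imread(f"pics/end_{n}.png") for n in("side","scene")]);cv2.imwrite("pics/end.png",a)
E
```

```text
side 0.016 250 [ 0.4526 -0.1028  0.0482] 0.0329
side 0.036 53 [ 0.4506 -0.0968  0.0262] 0.0488
side 0.0575 66 [ 0.4531 -0.1005  0.0447] 0.0649
side 0.068 83 [ 0.4529 -0.0966  0.0311] 0.0789
side 0.082 59 [ 0.4489 -0.0957  0.027 ] 0.0905
side 0.0985 93 [ 0.4483 -0.0993  0.0265] 0.1129
side 0.1155 41 [ 0.4527 -0.0984  0.0205] 0.1231
scene 0.016 143 [ 0.4426 -0.1047  0.0425] 0.0297
scene 0.036 2 [ 0.4176 -0.1105  0.0139] 0.0481
scene 0.0575 11 [ 0.4291 -0.0957  0.0271] 0.0649
scene 0.068 79 [ 0.4483 -0.1037  0.0307] 0.079
scene 0.082 8 [ 0.4294 -0.1036  0.018 ] 0.0848
scene 0.0985 112 [ 0.4483 -0.1049  0.0262] 0.113
scene 0.1155 47 [ 0.451  -0.107   0.0193] 0.1226
```

View pics/end.png

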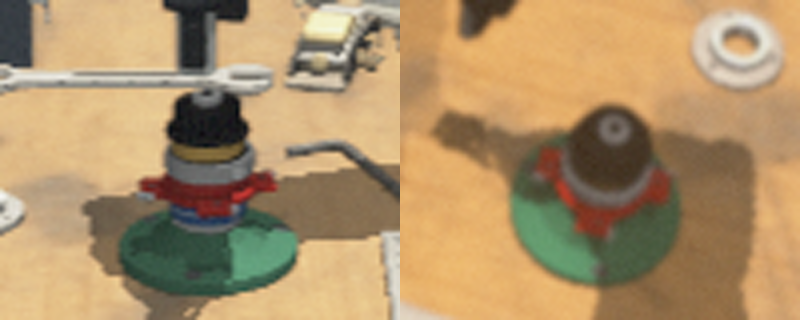

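The picture shows the full stack at (208,150) in the left half: collar, cutter, bearing, brass spacer and cap, level and tight. The cap top is within the camera's bias of its expected height, so I'm handing in.

```bash
python3 -c "
from rig import sign_off
print(sign_off())"
```

```text
the job is handed in; nothing more can be done
None
```

All five parts are stacked on the spindle in order and look level and tight, and the job was handed in at about 40 s of the 112 s; the hand-in returned no verdict.

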